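Tip the battery pack onto its charging deck and start the charge

ROBOT

A 6-joint arm with a two-finger parallel gripper is mounted at the origin on a cart in front of the work surface, level with it; the furniture and walls round the work are solid. World frame = base frame: x ahead of the robot, y to its left, z up, the work surface at z = 0. Lengths are in m, angles in rad, forces in N, time in s.
With the tool pointing down it reaches from about 0.325 to 0.85 m from the base axis. Payload 15.5 kg.
Tool frame: the origin (TCP) lies on the mounting face of the last link; the fingertips stand 191 mm ahead of it and the grasp point (between the pads) lies 172 mm ahead of it; z points along the fingers, y is the line along which they close (so a half turn about z gives the same grasp; the last joint's range is limited). The gripper opens to 91 mm and grips with 3 to 60 N. Pads are 32 mm wide; open, the fingers measure 118 mm over their backs; the gripper's body (76 mm by 178 mm) begins 60 mm behind the grasp point.
Start: joints at [1.05, 0.494, 1.345, -0, 1.302, -0.096], TCP at [0.258, 0.569, 0.405] pointing down, gripper open.
Joint ranges: [-2.91, 2.91], [-0.82, 2.16], [0.22, 2.67], [-1.22, 4.37], [0.12, 2.79], [-3.08, 3.08]. Speed limits (rad/s): [1.89, 1.89, 2.57, 3.01, 3.01, 3.01].

INTERFACE

Orientations are given as a unit quaternion [w, x, y, z].
In Python, from cell import bot, optics, spotter gives the robot as it stands.
- The arm moves only by the shell command python3 -m jog 'ROWS' [FORCE]. ROWS is JSON, a list of rows, each an object of numbers: "hand": the closure, from -1 (fully open) to 1 (shut); "x", "y", "z": the shift along the tool's x, y, z in cm; "rx", "ry", "rz": the turn, a rotation vector about the tool's x, y, z in rad. In form: [{"hand": .., "x": .., "y": .., "z": .., "rx": .., "ry": .., "rz": ..}, ...]. A call has 1 to 8 rows; each row is the pose to reach, as a shift and turn from the pose commanded when the call began, along the tool's axes at that moment; what a row does not reach only later rows make up. A row lasts 1/10 s, in which the tool goes at most 50 mm and 8.59 degrees, less where a joint would pass 70% of its speed; a pose out of reach is approached as far as the arm can. A call with a gripper value outside its range is refused whole. The fingers move at their own pace and stop on an object; FORCE is the grip in N (left out, the last holds). Time passes only in rows, so rows that repeat a pose let the fingers close. It gives the time, the measured TCP pose, the force, the opening and the grip force at its end, in the units of the state.
- bot.read_state(): the state, without advancing time (a new reading comes with each control period).
- optics.get_image(name): name is "scene" or "side" or "wrist"; returns a dict with "frame" (420x560x3 uint8, red, green, blue), "K" (3x3 intrinsics, pixels), "distortion" ([k1, k2, p1, p2, k3] as OpenCV has them; the pictures are not rectified), "R" (3x3) and "t" (3): a world point X has camera coordinates R X + t. Camera axes: x right, y down, z forward; pixel columns grow to the right and rows downward; lengths in m; the calibration is good to about 2 mm. A picture is of the moment at which its call begins. There is no depth.
- bot.sign_off(): hands the job in; it is judged then, once.
Trained networks look in the newest picture that a camera, given by its name, has taken for a name from the list of things; names that differ only in an ending like _2 or _b are one class to them, and where a whole thing is asked for, a point or a joint stands for the part that bears it (a point fixed in the world has none). Each returns a list of dicts, best first, with "score" (0 to 1); they miss things now and then, are a little off and sometimes report something else, mostly with a low value. They report only what shows in the picture. A call takes as long as a camera call.
- spotter.spot_in(camera, label): "position" ([x, y, z] in m, in world coordinates, good to about 4 mm: the middle of the surface that is visible of it).
The state is a dict: "time_s": time; "joint_pos": joint angles; "joint_velocities": joint speeds; "joint_torque": joint torques, N m; "ee_pos": TCP position; "eef_rot": TCP orientation; "contact_force": force on the tool from outside, world axes, zero at the start; "ft_torque": the same for the moment, N m; "width": opening from 0.0 (shut) to 1.0 (fully open); "grasp_force": force on a finger pad.
Only numpy, scipy, OpenCV 4.12 (cv2) and the standard library are available. Lean on these libraries where they do the work, as an engineer would, in place of code of your own. Each camera call takes 0.05 s, during which the arm holds its last target. There are 200 camera calls.

TASK

Put the orange battery pack on charge: push it high on its side so that it tips over onto its contact face, flat on the charging deck under the canopy, without bumping the canopy. Then slide the lying pack fully home, square against the black stop at the end of the deck, and press the green start button all the way down once it is home. Leave the bottle, the beaker and the timer where they stand.

Things in the scene. Friction and masses are not known exactly. Their poses are not given: they have to be found in the camera images.
- charger: Fixed grey charging station. Origin at bench height under the yellow line where the landing area begins, mid-width; +x runs along the deck towards the stop (the way the pack must fall), z up. Deck top 8 mm above the bench, x -75 to 175 mm, 152 mm wide. Low side rails, tops 18 mm above the bench, x 0 to 160 mm, inner faces at y -64 and +64 mm.
- stop_face (a point): Middle of the flat front face of the black stop at the end of the deck (x = 160 mm from the charger's origin, 128 mm wide, 50 mm high, axes as the charger). A rear wall 270 mm high stands behind it (x 178 to 188 mm) and carries the canopy.
- canopy: Fixed clear canopy with aluminium edges over the deck; origin and axes as the charger. Underside 267 mm above the bench, top 279; x -52 to 186 mm, y -70 to 70; open in front (-x) and at the sides. Its front edge is about level with the near face of the standing pack, so a tool pointing straight down cannot push the pack over or follow it without hitting it: lean the tool back.
- pack_center (a point): Centre of the orange battery pack, a solid block 46 (own x) x 78 (y) x 130 mm (z), about 0.55 kg. It starts on end on the deck before the yellow line, own z up, own x roughly along the charger's +x. Its +x face (two brass strips) is the face to lie on; its -x face (grey panel) the one to push. Lying so, own x points down, centre 31 mm above the bench; home: 95 mm along +x from the charger's origin.
- pack: The same battery pack; this origin is the centre of its foot end (the underside while it stands), axes as for its centre; own z runs from the foot to the other end. Pushed near the top it tips over the edge of its foot with little sliding, passes balance at about 20 degrees, and falls by itself, landing some 30 to 45 mm short of the stop.
- start_button (a joint): Travel of the green spring push button on the console: 0 out, 0.006 m fully down (about 5 N); it springs back.
- start_button_top (a point): Centre of the top face of the green button, 28 mm across, pressed straight down. It sits on a console block (62 x 62 mm, top 26 mm above the bench) beside the deck's open end, about 135 mm back along the charger's -x and 115 mm along its -y from the charger's origin, clear of the canopy.
- red_cap_bottle: Bystander: sample bottle with red cap, 48 mm across, 90 mm high; origin under its centre, z up.
- glass_beaker: Bystander: empty glass beaker, 54 mm across, 68 mm high; origin under its centre, z up.
- timer: Bystander: grey bench timer lying face up, 62 x 66 x 19 mm; origin under its centre, z up.

How it is judged:
By the outcome, as a careful person would: the job done as asked, in the order asked, and still so for the second after the job is handed in, with the robot touching nothing.
It also fails if it takes over 48 s, if anything falls off the work surface, if the arm or the gripper's body presses on something with over 40 N, if the wrist force passes 120 N, or if a joint passes its speed limit or range.

## Working session

There is one attempt and no reset: what is moved stays moved. The work goes in short steps, Python scripts to look and compute and a shell command to move; the robot and the scene stay as the last step left them, time stands still between calls to the robot, and variables do not carry over. Pictures are saved under pics/ and viewed, at most 10 in all, crops included, and the job is handed in when it is done.

```bash
ls; mkdir -p pics; cat > h.py <<'E'
import numpy as np,cv2
from cell import bot,optics,spotter
from scipy.spatial.transform import Rotation as Ro
def R(q): return Ro.from_quat([q[1],q[2],q[3],q[0]]).as_matrix()
def snap(n,f):
    d=optics.get_image(n); cv2.imwrite('pics/'+f,d['frame'][:,:,::-1]); return d
def ray(d,uv):
    p=cv2.undistortPoints(np.array([[uv]],float),np.array(d['K']),np.array(d['distortion']))[0,0]
    r=np.array(d['R']); c=-r.T@np.array(d['t']); return c,r.T@np.array([p[0],p[1],1])
def atz(d,uv,z):
    c,v=ray(d,uv); return c+v*(z-c[2])/v[2]
def proj(d,X):
    rv=cv2.Rodrigues(np.array(d['R']))[0]
    return cv2.projectPoints(np.array(X,float).reshape(-1,3),rv,np.array(d['t'],float),np.array(d['K']),np.array(d['distortion']))[0][:,0]
E
python3 - <<'E'
from h import *
import pickle
D={}
for n in ['scene','side']:
    D[n]=snap(n,n+'0.png')
    for l in ['charger','pack','canopy','start_button_top','red_cap_bottle','glass_beaker','timer']:
        print(n,l,[(np.round(o['position'],3).tolist(),round(o['score'],2)) for o in spotter.spot_in(n,l)[:2]])
pickle.dump(D,open('D.pkl','wb'))
s=bot.read_state();print(s['ee_pos'],s['eef_rot'],R(s['eef_rot']).round(3))
a=np.hstack([D['scene']['frame'],D['side']['frame']])
E
```

```text
pics
scene charger [([0.506, 0.196, 0.107], 0.82)]
scene pack [([0.501, 0.038, 0.09], 0.87)]
scene canopy [([0.515, 0.127, 0.272], 0.66)]
scene start_button_top [([0.64, -0.053, 0.045], 0.58)]
scene red_cap_bottle [([0.636, 0.135, 0.058], 0.76)]
scene glass_beaker [([0.652, 0.24, 0.055], 0.63)]
scene timer [([0.533, -0.094, 0.018], 0.62)]
side charger [([0.506, 0.238, 0.095], 0.89)]
side pack [([0.503, 0.04, 0.086], 0.85)]
side canopy [([0.509, 0.116, 0.27], 0.63)]
side start_button_top [([0.634, -0.05, 0.048], 0.53)]
side red_cap_bottle [([0.634, 0.128, 0.055], 0.78)]
side glass_beaker [([0.659, 0.26, 0.065], 0.56)]
side timer [([0.531, -0.095, 0.012], 0.93)]
[0.25816785 0.56919221 0.40471895] [ 7.93326434e-06  2.11299413e-01  9.77421382e-01 -6.14737946e-06] [[-0.911  0.413  0.   ]
 [ 0.413  0.911 -0.   ]
 [-0.    -0.    -1.   ]]
```

View pics/scene0.png

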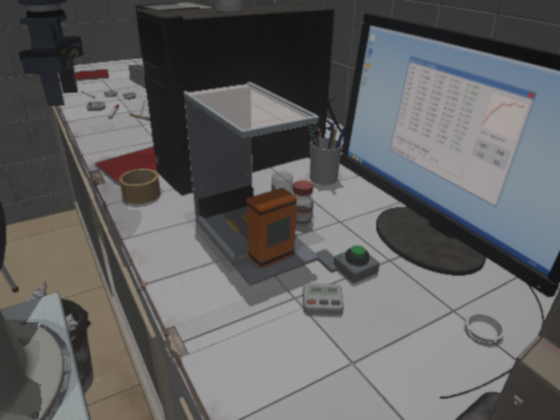

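View pics/side0.png

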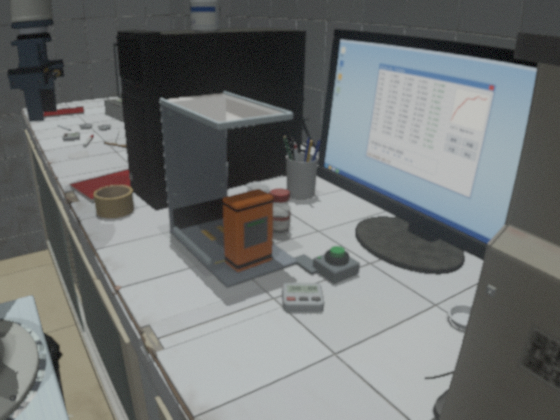

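Both views: orange pack upright, panel facing the camera, at about (272,228) scene and (247,230) side. The canopy front edge runs (240,130)-(315,122) in scene. The button is at (357,253), so charger +x ≈ world +y. I'll zoom in to pick out corners.

```bash
python3 - <<'E'
import pickle,cv2,numpy as np
D=pickle.load(open('D.pkl','rb'))
a=D['scene']['frame'][80:290,180:320,::-1]; b=D['side']['frame'][85:295,155:295,::-1]
m=np.hstack([cv2.resize(x,None,fx=2.85,fy=2.85,interpolation=cv2.INTER_CUBIC) for x in (a,b)])
m=cv2.convertScaleAbs(m,alpha=1.7,beta=10)
for k in range(0,800,57): 
    cv2.line(m,(k,0),(k,5),(0,255,255),1); cv2.line(m,(0,k),(5,k),(0,255,255),1)
cv2.imwrite('pics/z0.png',m);print(m.shape)
E
```

```text
(598, 798, 3)
```

View pics/z0.png

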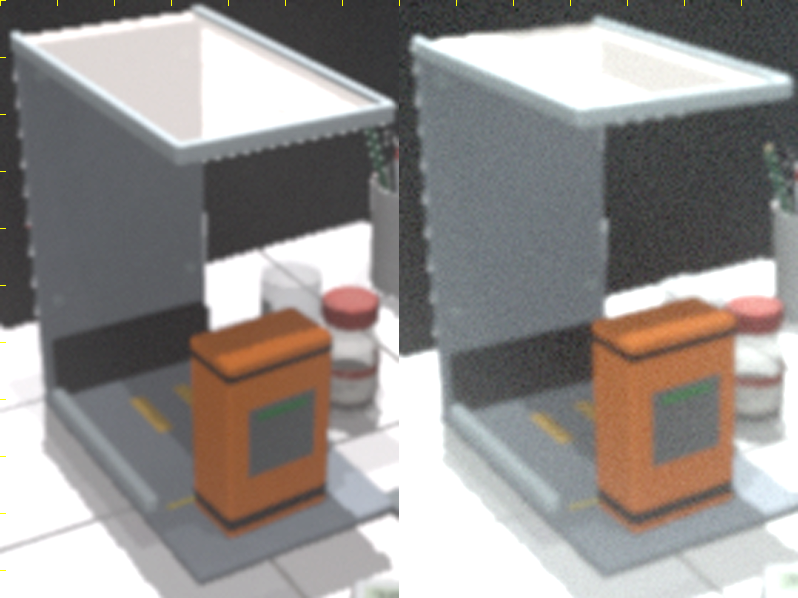

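```bash
python3 - <<'E'
from h import *
import pickle
from scipy.optimize import least_squares
D=pickle.load(open('D.pkl','rb'))
s=2.85
P=[(-.052,.07,.279),(-.052,.07,.267),(-.052,-.07,.279),(-.052,-.07,.267),(.186,.07,.279),(.186,-.07,.279),(-.075,.076,.008)]
u={'scene':[(178,149),(180,162),(393,101),(393,115),(14,36),(197,9),(200,580)],'side':[(580,110),(580,124),(791,78),(791,93),(416,40),(600,20),(606,575)]}
k={'scene':[(230,533),(327,498),(197,502)],'side':[(640,528),(734,494),(598,495)]}
K=[(-.023,.039,0),(-.023,-.039,0),(.023,.039,0)]
off={'scene':(180,80,0),'side':(155,85,399)}
px=lambda n,l:np.array([((a-off[n][2])/s+off[n][0],b/s+off[n][1]) for a,b in l])
def T(p,P,z=0): 
    c,q=np.cos(p[2]),np.sin(p[2]);P=np.array(P);return np.c_[p[0]+c*P[:,0]-q*P[:,1],p[1]+q*P[:,0]+c*P[:,1],P[:,2]+z]
def f(p,P,u,z): return np.concatenate([(proj(D[n],T(p,P,z))-px(n,u[n])).ravel() for n in u])
r=least_squares(f,[.51,.085,1.57],args=(P,u,0),loss='soft_l1');print('charger',r.x.round(4),f(r.x,P,u,0).reshape(-1,2).round(1).tolist())
q=least_squares(f,[.51,.045,1.57],args=(K,k,.008),loss='soft_l1');print('pack',q.x.round(4),f(q.x,K,k,.008).reshape(-1,2).round(1).tolist())
c,w=np.cos(r.x[2]),np.sin(r.x[2]);d=q.x[:2]-r.x[:2];print('pack in charger',c*d[0]+w*d[1],-w*d[0]+c*d[1])
print('button pred',T(r.x,[(-.135,-.115,.03)]), 'home',T(r.x,[(.095,0,.031)]))
s=bot.read_state();Rt=R(s['eef_rot'])
for e in (45,):
  e=np.radians(e);z=np.array([c*np.cos(e),w*np.cos(e),-np.sin(e)])
  for sg in (1,-1):
    y=sg*np.array([-w,c,0]);x=np.cross(y,z);G=np.c_[x,y,z]
    print('turn',sg,Ro.from_matrix(Rt.T@G).as_rotvec())
E
```

```text
charger [0.5214 0.084  1.5957] [[0.3, -1.3], [-0.2, 1.8], [1.6, 0.5], [1.1, 2.6], [-1.4, -1.8], [0.3, -1.8], [-0.5, -0.5], [-0.3, -1.2], [-0.1, 1.8], [1.3, -0.0], [1.1, 1.8], [-1.1, -1.1], [-1.0, -1.0], [-1.1, -1.8]]
pack [0.5231 0.0619 1.638 ] [[0.4, 0.2], [0.8, -1.4], [-0.9, -1.7], [-1.4, 0.7], [1.0, 0.0], [-0.2, 1.5]]
pack in charger -0.02217558750346129 -0.0011670281098817644
button pred [[ 0.63968784 -0.04807978  0.03      ]] home [[0.51899846 0.17898646 0.031     ]]
turn 1 [-0.7872822  -0.49362118 -1.9006041 ]
turn -1 [-0.43884876  0.69992502  1.05948104]
```

```bash
python3 -m jog '[{"hand":1,"z":-5},{"hand":1,"z":-10},{"hand":1,"x":-1,"y":-2,"z":-13},{"hand":1,"x":-4,"y":-6,"z":-13},{"hand":1,"x":-8,"y":-10,"z":-13},{"hand":1,"x":-12,"y":-14,"z":-13},{"hand":1,"x":-16,"y":-18,"z":-13},{"hand":1,"x":-20,"y":-22,"z":-13}]' 20
cat > g.py <<'E'
# usage: g.py cx cy cz lean_deg : rows to put fingertip at charger-frame (cx,cy,cz) with tool lean (deg below horizontal)
import sys
from h import *
ch=np.array([.5214,.084,1.5957]); c,w=np.cos(ch[2]),np.sin(ch[2])
C=np.array([[c,-w,0],[w,c,0],[0,0,1]])
def goal(tip,e,yaw=0):
    e=np.radians(e);a=ch[2]+np.radians(yaw)
    z=np.array([np.cos(a)*np.cos(e),np.sin(a)*np.cos(e),-np.sin(e)]);y=np.array([np.sin(a),-np.cos(a),0])
    G=np.c_[np.cross(y,z),y,z]; return np.r_[ch[:2],0]+C@np.array(tip)-.191*z,G
if __name__=='__main__':
    v=[float(x) for x in sys.argv[1:]]
    s=bot.read_state();Rt=R(s['eef_rot']);p=np.array(s['ee_pos'])
    tip=C.T@(p+.191*Rt[:,2]-np.r_[ch[:2],0]);print('t',round(s['time_s'],2),'tip charger',tip.round(4),'lean',np.degrees(np.arcsin(-Rt[2,2])).round(1),'F',np.round(s['contact_force'],1),'q',np.round(s['joint_pos'],2),'tcp',p.round(3))
    if len(v)>3:
        P,G=goal(v[:3],v[3],*v[4:]); print('TCP goal',P.round(3),'shift cm',(Rt.T@(P-p)*100).round(2),'turn',Ro.from_matrix(Rt.T@G).as_rotvec().round(3))
E
python3 g.py -.2 0 .25 45
```

```text
t 0.8 tip charger [0.4916 0.2511 0.2137] lean 90.0 F [ 0.3  1.  -0.4] q [ 1.05  0.49  1.35 -0.    1.3  -0.1 ] tcp [0.258 0.569 0.405]
TCP goal [ 0.53  -0.251  0.385] shift cm [-58.61 -63.47   1.97] turn [-0.439  0.7    1.059]invalid input at $[0]: expected keys hand, x, y, z, rx, ry, rz
```

```bash
python3 -m jog '[{"hand":1,"x":0,"y":0,"z":-5,"rx":0,"ry":0,"rz":0},{"hand":1,"x":0,"y":0,"z":-10,"rx":0,"ry":0,"rz":0},{"hand":1,"x":-2,"y":-3,"z":-13,"rx":0,"ry":0,"rz":0},{"hand":1,"x":-5,"y":-6,"z":-13,"rx":0,"ry":0,"rz":0},{"hand":1,"x":-8,"y":-10,"z":-13,"rx":0,"ry":0,"rz":0},{"hand":1,"x":-12,"y":-14,"z":-13,"rx":0,"ry":0,"rz":0},{"hand":1,"x":-15,"y":-18,"z":-13,"rx":0,"ry":0,"rz":0},{"hand":1,"x":-18,"y":-22,"z":-13,"rx":0,"ry":0,"rz":0}]' 20
python3 g.py -.2 0 .25 45
```

```text
time_s: 1.6
ee_pos: [0.3298, 0.299, 0.5348]
eef_rot: [0.0, 0.211, 0.977, 0.0]
contact_force: [1.4, 0.8, 0.7]
width: 0.329
grasp_force: 0.0
t 1.6 tip charger [0.2197 0.1861 0.3438] lean 90.0 F [1.4 0.8 0.7] q [ 0.6   0.12  1.55 -0.    1.48 -0.54] tcp [0.33  0.299 0.535]
TCP goal [ 0.53  -0.251  0.385] shift cm [-40.91 -41.85  14.97] turn [-0.439  0.7    1.06 ]
```

```bash
python3 -m jog '[{"hand":1,"x":-3,"y":-4,"z":0,"rx":0,"ry":0,"rz":0.1},{"hand":1,"x":-6,"y":-8,"z":0,"rx":0,"ry":0,"rz":0.2},{"hand":1,"x":-9,"y":-12,"z":0,"rx":0,"ry":0,"rz":0.3},{"hand":1,"x":-12,"y":-16,"z":0,"rx":0,"ry":0,"rz":0.4},{"hand":1,"x":-15,"y":-20,"z":0,"rx":0,"ry":0,"rz":0.5},{"hand":1,"x":-18,"y":-24,"z":0,"rx":0,"ry":0,"rz":0.6},{"hand":1,"x":-21,"y":-28,"z":0,"rx":0,"ry":0,"rz":0.7},{"hand":1,"x":-25,"y":-31,"z":0,"rx":0,"ry":0,"rz":0.8}]' 20
python3 g.py -.2 0 .25 45
```

```text
time_s: 2.4
ee_pos: [0.4285, -0.087, 0.5352]
eef_rot: [0.0, 0.577, 0.817, 0.0]
contact_force: [1.0, 0.9, 0.4]
width: 0.006
grasp_force: 0.0
t 2.4 tip charger [-0.1687  0.097   0.3442] lean 90.0 F [1.  0.9 0.4] q [-0.34  0.1   1.56 -0.    1.48 -0.68] tcp [ 0.429 -0.087  0.535]
TCP goal [ 0.53  -0.251  0.385] shift cm [-18.82   4.07  15.02] turn [-0.123  0.779  0.299]
```

```bash
python3 -m jog '[{"hand":1,"x":-4,"y":0.5,"z":2,"rx":-0.02,"ry":0.1,"rz":0.04},{"hand":1,"x":-8,"y":1.5,"z":4,"rx":-0.03,"ry":0.2,"rz":0.08},{"hand":1,"x":-12,"y":2.5,"z":6,"rx":-0.05,"ry":0.32,"rz":0.12},{"hand":1,"x":-15,"y":3.5,"z":9,"rx":-0.07,"ry":0.45,"rz":0.17},{"hand":1,"x":-18,"y":4,"z":12,"rx":-0.09,"ry":0.57,"rz":0.22},{"hand":1,"x":-19,"y":4,"z":15,"rx":-0.11,"ry":0.69,"rz":0.26},{"hand":1,"x":-19,"y":4,"z":15,"rx":-0.12,"ry":0.78,"rz":0.3},{"hand":1,"x":-19,"y":4,"z":15,"rx":-0.12,"ry":0.78,"rz":0.3}]' 20
python3 g.py -.065 0 .122 45 2.4
```

```text
time_s: 3.2
ee_pos: [0.5312, -0.251, 0.383]
eef_rot: [-0.278, 0.644, 0.661, 0.266]
contact_force: [-0.5, -0.1, -0.4]
width: 0.002
grasp_force: 0.0
t 3.2 tip charger [-1.994e-01 -1.000e-04  2.486e-01] lean 44.7 F [-0.5 -0.1 -0.4] q [-0.69  0.59  1.36  0.57  1.74 -0.78] tcp [ 0.531 -0.251  0.383]
TCP goal [ 0.532 -0.116  0.257] shift cm [ 0.57  0.55 18.46] turn [ 0.023 -0.005 -0.032]
```

```bash
python3 g.py -.08 0 .105 45 0; python3 g.py .0 0 .105 45 0|tail -1
```

```text
t 3.2 tip charger [-1.994e-01 -1.000e-04  2.486e-01] lean 44.7 F [-0.5 -0.1 -0.4] q [-0.69  0.59  1.36  0.57  1.74 -0.78] tcp [ 0.531 -0.251  0.383]
TCP goal [ 0.527 -0.131  0.24 ] shift cm [-1.710e+00 -1.000e-02  1.859e+01] turn [-0.007 -0.005 -0.003]
TCP goal [ 0.525 -0.051  0.24 ] shift cm [3.930e+00 2.000e-02 2.427e+01] turn [-0.007 -0.005 -0.003]
```

```bash
python3 -m jog '[{"hand":0,"x":-0.5,"y":0,"z":4,"rx":0,"ry":0,"rz":0},{"hand":0,"x":-1,"y":0,"z":8,"rx":0,"ry":0,"rz":0},{"hand":0,"x":-1.5,"y":0,"z":12,"rx":0,"ry":0,"rz":0},{"hand":0,"x":-1.7,"y":0,"z":15,"rx":0,"ry":0,"rz":0},{"hand":0,"x":-1.7,"y":0,"z":17.5,"rx":0,"ry":0,"rz":0},{"hand":0,"x":-1.7,"y":0,"z":18.6,"rx":0,"ry":0,"rz":0},{"hand":0,"x":-1.7,"y":0,"z":18.6,"rx":0,"ry":0,"rz":0},{"hand":0,"x":-1.7,"y":0,"z":18.6,"rx":0,"ry":0,"rz":0}]' 20
python3 g.py .0 0 .105 45
python3 -c "
from h import *
snap('scene','a.png');d=snap('side','b.png')
a=cv2.imread('pics/a.png')[70:295,130:400];b=cv2.imread('pics/b.png')[70:295,110:380]
cv2.imwrite('pics/c1.png',cv2.convertScaleAbs(cv2.resize(np.hstack([a,b]),None,fx=1.48,fy=1.48),alpha=1.5))"
```

```text
time_s: 4.0
ee_pos: [0.5276, -0.1311, 0.2423]
eef_rot: [-0.275, 0.644, 0.663, 0.265]
contact_force: [-0.5, -0.2, 0.1]
width: 0.499
grasp_force: 0.0
t 4.0 tip charger [-0.0803  0.0002  0.1071] lean 45.1 F [-0.5 -0.2  0.1] q [-0.53  0.71  1.63  0.66  1.35 -0.9 ] tcp [ 0.528 -0.131  0.242]
TCP goal [ 0.525 -0.051  0.24 ] shift cm [ 5.51 -0.04  5.81] turn [-0.006  0.001  0.003]
```

View pics/c1.png

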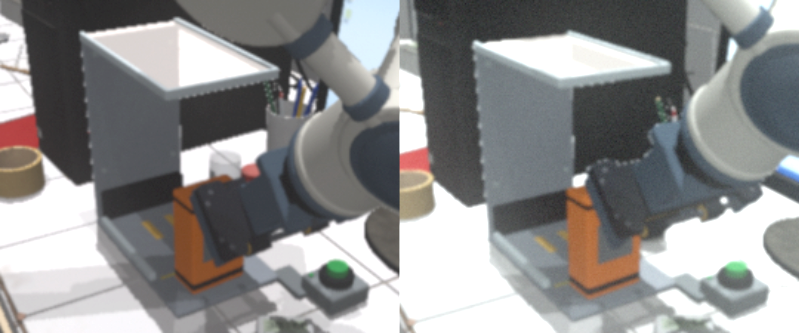

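The picture shows the fingers just behind the pack's grey panel, under the canopy front edge (scene half, pack at (210,235)). The button and bystanders are untouched, so I'll push now.

```bash
python3 -m jog '[{"hand":0,"x":0.7,"y":0,"z":0.7,"rx":0,"ry":0,"rz":0},{"hand":0,"x":1.4,"y":0,"z":1.4,"rx":0,"ry":0,"rz":0},{"hand":0,"x":1.8,"y":0,"z":1.8,"rx":0,"ry":0,"rz":0},{"hand":0,"x":2.2,"y":0,"z":2.2,"rx":0,"ry":0,"rz":0},{"hand":0,"x":2.6,"y":0,"z":2.6,"rx":0,"ry":0,"rz":0},{"hand":0,"x":3,"y":0,"z":3,"rx":0,"ry":0,"rz":0},{"hand":0,"x":3.4,"y":0,"z":3.4,"rx":0,"ry":0,"rz":0},{"hand":0,"x":3.7,"y":0,"z":3.7,"rx":0,"ry":0,"rz":0}]' 20
python3 g.py .0 0 .105 45
python3 -c "
from h import *
print([o['position'] for n in ('scene','side') for _ in [optics.get_image(n)] for o in spotter.spot_in(n,'pack')[:1]])"
```

```text
time_s: 4.9
ee_pos: [0.5255, -0.0776, 0.2413]
eef_rot: [-0.276, 0.644, 0.662, 0.265]
contact_force: [-0.3, 0.4, -0.0]
width: 0.5
grasp_force: 0.0
t 4.9 tip charger [-0.0265  0.0012  0.1063] lean 45.0 F [-0.3  0.4 -0. ] q [-0.45  0.69  1.69  0.71  1.28 -0.88] tcp [ 0.526 -0.078  0.241]
TCP goal [ 0.525 -0.051  0.24 ] shift cm [1.8  0.   1.97] turn [-0.007 -0.001  0.001]
[[0.4876, 0.0536, 0.056], [0.4853, 0.0572, 0.063]]
```

```bash
python3 -m jog '[{"hand":0,"x":0.3,"y":0,"z":0.3,"rx":0,"ry":0,"rz":0},{"hand":0,"x":0.6,"y":0,"z":0.6,"rx":0,"ry":0,"rz":0},{"hand":0,"x":0.9,"y":0,"z":0.9,"rx":0,"ry":0,"rz":0},{"hand":0,"x":1.2,"y":0,"z":1.2,"rx":0,"ry":0,"rz":0},{"hand":0,"x":1.2,"y":0,"z":1.2,"rx":0,"ry":0,"rz":0},{"hand":0,"x":1.2,"y":0,"z":1.2,"rx":0,"ry":0,"rz":0}]' 20
python3 g.py .0 0 .105 45
python3 -c "
from h import *
snap('scene','a.png');d=snap('side','b.png')
a=cv2.imread('pics/a.png')[70:295,130:400];b=cv2.imread('pics/b.png')[70:295,110:380]
cv2.imwrite('pics/c2.png',cv2.convertScaleAbs(cv2.resize(np.hstack([a,b]),None,fx=1.48,fy=1.48),alpha=1.5))"
```

```text
time_s: 5.7
ee_pos: [0.5251, -0.0611, 0.2413]
eef_rot: [-0.276, 0.644, 0.663, 0.265]
contact_force: [0.9, -0.9, 0.3]
width: 0.503
grasp_force: 0.0
t 5.7 tip charger [-0.01    0.0012  0.1063] lean 45.0 F [ 0.9 -0.9  0.3] q [-0.43  0.69  1.71  0.73  1.26 -0.87] tcp [ 0.525 -0.061  0.241]
TCP goal [ 0.525 -0.051  0.24 ] shift cm [ 0.62 -0.    0.8 ] turn [-0.007 -0.001  0.001]
```

View pics/c2.png

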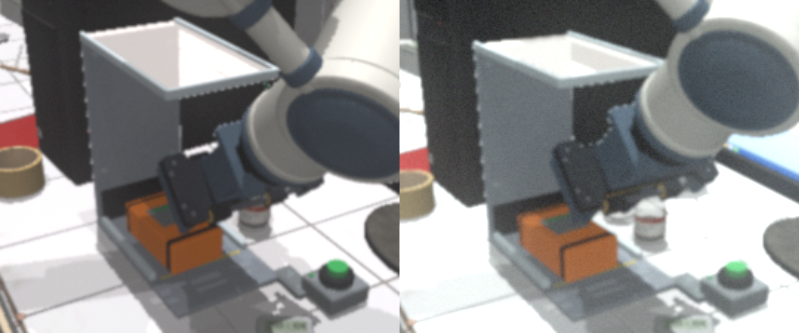

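The pack lies flat, its foot end facing the open end (scene half about (195,255)), with the canopy untouched. I'll back off, lower, and measure it unobstructed.

```bash
python3 -m jog '[{"hand":0,"x":-2.5,"y":0,"z":-2.5,"rx":0,"ry":0,"rz":0},{"hand":0,"x":-5,"y":0,"z":-5,"rx":0,"ry":0,"rz":0},{"hand":0,"x":-6,"y":0,"z":-6,"rx":0,"ry":0,"rz":0},{"hand":0,"x":-8,"y":0,"z":-4,"rx":0,"ry":0,"rz":0},{"hand":0,"x":-10,"y":0,"z":-2,"rx":0,"ry":0,"rz":0},{"hand":0,"x":-11.5,"y":0,"z":-0.5,"rx":0,"ry":0,"rz":0},{"hand":0,"x":-11.5,"y":0,"z":-0.5,"rx":0,"ry":0,"rz":0}]' 20
python3 g.py .0 0 .027 45
python3 -c "
from h import *
import pickle
D={n:snap(n,n+'1.png') for n in ('scene','side')};pickle.dump(D,open('D1.pkl','wb'))
a=cv2.imread('pics/scene1.png')[150:290,190:330];b=cv2.imread('pics/side1.png')[150:290,165:305]
cv2.imwrite('pics/c3.png',cv2.convertScaleAbs(cv2.resize(np.hstack([a,b]),None,fx=2.85,fy=2.85,interpolation=cv2.INTER_CUBIC),alpha=1.6))"
```

```text
time_s: 6.5
ee_pos: [0.5267, -0.1456, 0.1614]
eef_rot: [-0.278, 0.644, 0.662, 0.265]
contact_force: [0.3, 0.3, 1.6]
width: 0.501
grasp_force: 0.0
t 6.5 tip charger [-0.0943  0.0021  0.0267] lean 44.9 F [0.3 0.3 1.6] q [-0.56  0.85  1.64  0.67  1.25 -1.  ] tcp [ 0.527 -0.146  0.161]
TCP goal [ 0.525 -0.051  0.162] shift cm [6.72 0.09 6.66] turn [-0.009 -0.002 -0.001]
```

View pics/c3.png

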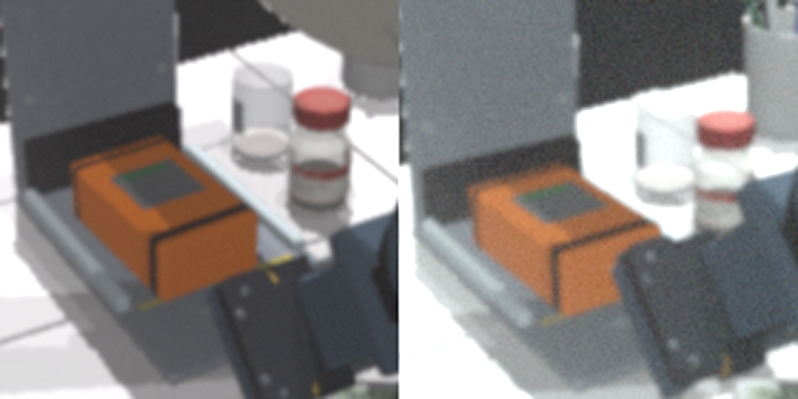

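Pack lying at the yellow line: the scene half shows foot corners at (160,298) and (258,262), and far top corners at (72,170) and (163,138). I'll fit its pose.

```bash
python3 - <<'E'
from h import *
import pickle
from g import ch,C
from scipy.optimize import least_squares
D=pickle.load(open('D1.pkl','rb'));s=2.85
P=[(-.065,.039,.008),(-.065,-.039,.008),(-.065,.039,.054),(-.065,-.039,.054),(.065,.039,.054),(.065,-.039,.054)]
u={'scene':[(160,298),(258,262),(153,240),(250,205),(72,170),(163,138)],'side':[(560,311),None,(553,248),None,(471,189),(567,166)]}
off={'scene':(190,150,0),'side':(165,150,399)}
def f(p):
    a=p[2]+ch[2];o=[]
    for n in u:
        X=np.array(P);c,w=np.cos(a),np.sin(a);b=np.r_[ch[:2],0]+C@np.array([p[0],p[1],0])
        W=np.c_[c*X[:,0]-w*X[:,1]+b[0],w*X[:,0]+c*X[:,1]+b[1],X[:,2]]
        q=proj(D[n],W)
        for k,v in zip(q,u[n]):
            if v: o+=[k[0]-((v[0]-off[n][2])/s+off[n][0]),k[1]-(v[1]/s+off[n][1])]
    return np.array(o)
r=least_squares(f,[.06,0,0],loss='soft_l1');print(r.x,np.degrees(r.x[2]),f(r.x).round(1))
E
```

```text
[0.0673855  0.00548987 0.00642292] 0.36800629517267086 [-1.1 -0.  -0.8  0.5  0.8  0.3  2.4  1.  -0.8 -5.7  0.6 -3.8 -0.1  1.1
  1.5  1.1 -0.6 -3.6 -0.4 -3.8]
```

```bash
python3 -m jog '[{"hand":0,"x":1.8,"y":-0.2,"z":1.8,"rx":0,"ry":0,"rz":0},{"hand":0,"x":3.6,"y":-0.2,"z":3.6,"rx":0,"ry":0,"rz":0},{"hand":0,"x":5,"y":-0.2,"z":5,"rx":0,"ry":0,"rz":0},{"hand":0,"x":5.5,"y":-0.2,"z":5.5,"rx":0,"ry":0,"rz":0},{"hand":0,"x":6,"y":-0.2,"z":6,"rx":0,"ry":0,"rz":0},{"hand":0,"x":6.5,"y":-0.2,"z":6.5,"rx":0,"ry":0,"rz":0},{"hand":0,"x":7,"y":-0.2,"z":7,"rx":0,"ry":0,"rz":0},{"hand":0,"x":7.3,"y":-0.2,"z":7.3,"rx":0,"ry":0,"rz":0}]' 20
python3 g.py .017 0.003 .027 45
```

```text
time_s: 7.4
ee_pos: [0.5226, -0.0431, 0.1639]
eef_rot: [-0.276, 0.644, 0.662, 0.266]
contact_force: [-0.4, -5.9, 4.4]
width: 0.5
grasp_force: 2.9
t 7.4 tip charger [0.0079 0.003  0.0289] lean 45.0 F [-0.4 -5.9  4.4] q [-0.4   0.82  1.75  0.79  1.12 -0.99] tcp [ 0.523 -0.043  0.164]
TCP goal [ 0.521 -0.034  0.162] shift cm [ 0.51 -0.1   0.77] turn [-0.005 -0.     0.001]
```

Sliding smoothly at about 6 N. Creeping to the stop.

```bash
python3 -m jog '[{"hand":0,"x":0.15,"y":0,"z":0.25,"rx":0,"ry":0,"rz":0},{"hand":0,"x":0.3,"y":0,"z":0.45,"rx":0,"ry":0,"rz":0},{"hand":0,"x":0.45,"y":0,"z":0.65,"rx":0,"ry":0,"rz":0},{"hand":0,"x":0.6,"y":0,"z":0.75,"rx":0,"ry":0,"rz":0},{"hand":0,"x":0.6,"y":0,"z":0.75,"rx":0,"ry":0,"rz":0}]' 20
python3 g.py .022 0.003 .027 45
```

```text
time_s: 7.9
ee_pos: [0.5222, -0.0337, 0.1626]
eef_rot: [-0.276, 0.644, 0.662, 0.266]
contact_force: [0.3, -3.2, 1.1]
width: 0.497
grasp_force: 1.5
t 7.9 tip charger [0.0174 0.0032 0.0276] lean 45.0 F [ 0.3 -3.2  1.1] q [-0.38  0.82  1.76  0.81  1.11 -0.99] tcp [ 0.522 -0.034  0.163]
TCP goal [ 0.521 -0.029  0.162] shift cm [ 0.29 -0.08  0.37] turn [-0.006 -0.     0.001]
```

```bash
python3 -m jog '[{"hand":0,"x":0.15,"y":0,"z":0.15,"rx":0,"ry":0,"rz":0},{"hand":0,"x":0.3,"y":0,"z":0.3,"rx":0,"ry":0,"rz":0},{"hand":0,"x":0.3,"y":0,"z":0.3,"rx":0,"ry":0,"rz":0}]' 20
python3 g.py
python3 -m jog '[{"hand":0,"x":0.15,"y":0,"z":0.15,"rx":0,"ry":0,"rz":0},{"hand":0,"x":0.3,"y":0,"z":0.3,"rx":0,"ry":0,"rz":0},{"hand":0,"x":0.3,"y":0,"z":0.3,"rx":0,"ry":0,"rz":0}]' 20
python3 g.py
```

```text
time_s: 8.2
ee_pos: [0.5218, -0.0289, 0.1625]
eef_rot: [-0.276, 0.644, 0.662, 0.265]
contact_force: [1.4, -4.1, 1.6]
width: 0.499
grasp_force: 1.8
t 8.2 tip charger [0.0222 0.0036 0.0275] lean 45.0 F [ 1.4 -4.1  1.6] q [-0.38  0.82  1.76  0.81  1.11 -0.98] tcp [ 0.522 -0.029  0.163]
time_s: 8.5
ee_pos: [0.522, -0.0268, 0.1627]
eef_rot: [-0.274, 0.644, 0.663, 0.265]
contact_force: [-9.6, -40.5, 14.1]
width: 0.5
grasp_force: 20.4
t 8.5 tip charger [0.0237 0.0031 0.0272] lean 45.2 F [ -9.6 -40.5  14.1] q [-0.37  0.82  1.76  0.81  1.1  -0.98] tcp [ 0.522 -0.027  0.163]
```

Hit the stop (40 N, no more motion). Backing out and lifting, then a check picture.

```bash
python3 -m jog '[{"hand":0,"x":-1,"y":0,"z":-1,"rx":0,"ry":0,"rz":0},{"hand":0,"x":-3.5,"y":0,"z":-3.5,"rx":0,"ry":0,"rz":0},{"hand":1,"x":-6.5,"y":0,"z":-6.5,"rx":0,"ry":0,"rz":0},{"hand":1,"x":-9.5,"y":0,"z":-9.5,"rx":0,"ry":0,"rz":0},{"hand":1,"x":-11,"y":0,"z":-13,"rx":0,"ry":0,"rz":0},{"hand":1,"x":-10,"y":0,"z":-17.5,"rx":0,"ry":0,"rz":0},{"hand":1,"x":-8,"y":0,"z":-21,"rx":0,"ry":0,"rz":0},{"hand":1,"x":-6,"y":0,"z":-24,"rx":0,"ry":0,"rz":0}]' 20
python3 - <<'E'
from h import *
import pickle
from g import ch,C
D={n:snap(n,n+'2.png') for n in ('scene','side')};pickle.dump(D,open('D2.pkl','wb'))
for n in D: print(n,[spotter.spot_in(n,l)[:1] for l in ('pack','start_button_top','red_cap_bottle')])
a=cv2.imread('pics/scene2.png')[150:290,190:330];b=cv2.imread('pics/side2.png')[150:290,165:305]
cv2.imwrite('pics/c4.png',cv2.convertScaleAbs(cv2.resize(np.hstack([a,b]),None,fx=2.85,fy=2.85,interpolation=cv2.INTER_CUBIC),alpha=1.6))
s=bot.read_state();Rt=R(s['eef_rot']);p=np.array(s['ee_pos'])
G=np.c_[[0,1,0],[1,0,0],[0,0,-1]]
print(p,s['contact_force'],s['joint_pos'],'turn',Ro.from_matrix(Rt.T@G).as_rotvec(),'shift',Rt.T@(np.array([.638,-.049,.191+.06])-p)*100)
E
```

```text
time_s: 9.3
ee_pos: [0.5282, -0.238, 0.291]
eef_rot: [-0.276, 0.644, 0.662, 0.265]
contact_force: [-0.5, -0.0, -0.9]
width: 0.012
grasp_force: 0.0
scene [[{'position': [0.4983, 0.1542, 0.0526], 'score': 0.57}], [{'position': [0.5012, 0.1552, 0.0517], 'score': 0.68}], [{'position': [0.6251, 0.1428, 0.0653], 'score': 0.73}]]
side [[{'position': [0.4966, 0.1487, 0.0495], 'score': 0.95}], [{'position': [0.6333, -0.0482, 0.0494], 'score': 0.47}], [{'position': [0.6262, 0.1312, 0.0475], 'score': 0.92}]]
[ 0.52833689 -0.23647063  0.28846118] [ 0.11616865  0.21403604 -1.23114818] [-0.67648641  0.69458549  1.46869623  0.56584266  1.56118543 -0.88411355] turn [-0.01751172 -0.78736681  0.02664303] shift [10.37864179 11.55479816 15.63701373]
```

View pics/c4.png

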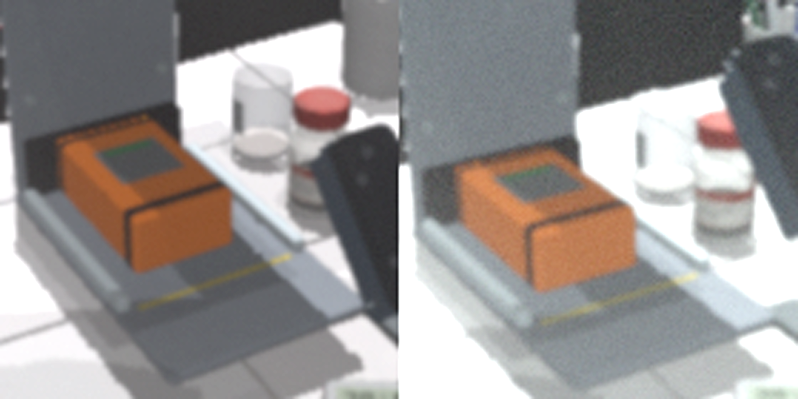

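```bash
python3 -m jog '[{"hand":1,"x":2.2,"y":2,"z":2,"rx":0,"ry":-0.13,"rz":0},{"hand":1,"x":4.5,"y":4,"z":4,"rx":0,"ry":-0.26,"rz":0},{"hand":1,"x":7,"y":6,"z":6,"rx":0,"ry":-0.39,"rz":0.01},{"hand":1,"x":9.5,"y":8,"z":8,"rx":-0.01,"ry":-0.52,"rz":0.02},{"hand":1,"x":12,"y":10,"z":10,"rx":-0.02,"ry":-0.65,"rz":0.03},{"hand":1,"x":13.9,"y":11.6,"z":12.1,"rx":-0.02,"ry":-0.787,"rz":0.03},{"hand":1,"x":13.9,"y":11.6,"z":12.1,"rx":-0.02,"ry":-0.787,"rz":0.03},{"hand":1,"x":13.9,"y":11.6,"z":12.1,"rx":-0.02,"ry":-0.787,"rz":0.03}]' 20
python3 - <<'E'
from h import *
import pickle
from g import ch,C
D=pickle.load(open('D2.pkl','rb'));s=2.85
off={'scene':(190,150,0),'side':(165,150,399)}
for n,l in {'scene':[(137,271),(231,245),(140,306),(290,258)],'side':[(537,290),(634,265),(545,321),(697,275)]}.items():
    print(n,[(C.T@(atz(D[n],((a-off[n][2])/s+off[n][0],b/s+off[n][1]),.008)-np.r_[ch[:2],0]))[:2].round(4).tolist() for a,b in l])
D={n:snap(n,n+'3.png') for n in ('scene','side','wrist')};pickle.dump(D,open('D3.pkl','wb'))
for n in D: print(n,[(o['position'],round(o['score'],2)) for o in spotter.spot_in(n,'start_button_top')[:2]])
s=bot.read_state();Rt=R(s['eef_rot']);print(s['ee_pos'],s['contact_force'],Rt.round(3))
print(proj(D['wrist'],[[.638,-.049,.035],list(np.array(s['ee_pos'])+.191*Rt[:,2])]))
f=cv2.convertScaleAbs(np.hstack([D['wrist']['frame'],D['scene']['frame'][200:320,280:420].repeat(2,0).repeat(2,1)[:420] if 0 else cv2.copyMakeBorder(cv2.resize(D['scene']['frame'][200:320,300:420],(240,240)),0,180,0,0,0)])[:,:,::-1],alpha=1.4)
cv2.imwrite('pics/c5.png',f)
E
```

```text
time_s: 10.5
ee_pos: [0.6387, -0.0485, 0.301]
eef_rot: [-0.0, 0.708, 0.707, 0.0]
contact_force: [0.6, 0.3, -0.4]
width: 0.009
grasp_force: 0.0
scene [[0.0362, 0.0414], [0.0307, -0.0307], [-0.0001, 0.0579], [-0.004, -0.0582]]
side [[0.0382, 0.0418], [0.034, -0.0315], [-0.0006, 0.0562], [-0.0013, -0.0604]]
scene [([0.6361, -0.0541, 0.0473], 0.49)]
side [([0.6403, 0.2255, 0.0469], 0.65), ([0.6322, -0.0504, 0.0487], 0.6)]
wrist [([0.6415, -0.0444, 0.0501], 0.57), ([0.5154, 0.1163, 0.0218], 0.41)]
[ 0.63871879 -0.05100351  0.30183967] [0.38136916 0.54449118 0.41981161] [[ 0.006  1.     0.002]
 [ 1.    -0.006 -0.   ]
 [-0.     0.002 -1.   ]]
[[278.86925458 217.23437335]
 [280.31540316 255.87162104]]
```

View pics/c5.png

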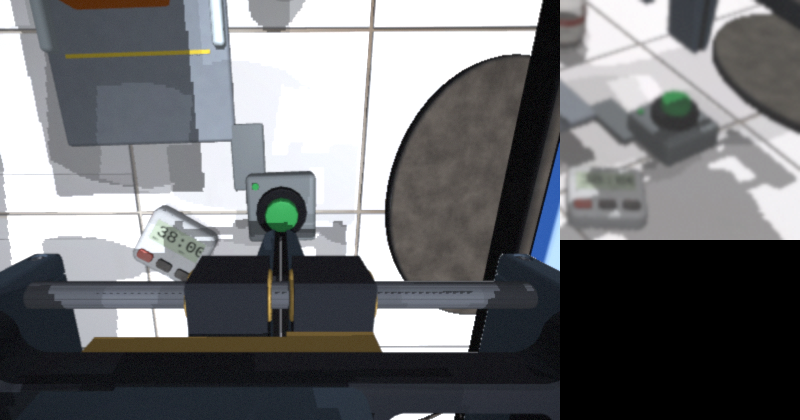

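The wrist view shows the button at (282,215), right on the prediction. The foot edge of the pack (top, rows 3-8) may be a degree or two off square to the yellow line. I'll get a closer wrist view under the canopy before pressing.

```bash
python3 -m jog '[{"hand":1,"x":-1.5,"y":-2.5,"z":-1,"rx":0,"ry":0.1,"rz":0},{"hand":1,"x":-3,"y":-5,"z":-2,"rx":0,"ry":0.22,"rz":0},{"hand":1,"x":-5,"y":-7.5,"z":-3,"rx":0,"ry":0.34,"rz":0},{"hand":1,"x":-7,"y":-10,"z":-4,"rx":0,"ry":0.45,"rz":0},{"hand":1,"x":-8,"y":-11.5,"z":-4,"rx":0,"ry":0.5,"rz":0},{"hand":1,"x":-8,"y":-11.5,"z":-4,"rx":0,"ry":0.5,"rz":0},{"hand":1,"x":-8,"y":-11.5,"z":-4,"rx":0,"ry":0.5,"rz":0}]' 20
python3 - <<'E'
from h import *
import pickle
d=snap('wrist','w4.png');pickle.dump(d,open('D4.pkl','wb'))
cv2.imwrite('pics/c6.png',cv2.convertScaleAbs(cv2.resize(d['frame'][:300,80:480,::-1],(800,600),interpolation=cv2.INTER_CUBIC),alpha=1.6))
E
```

```text
time_s: 11.5
ee_pos: [0.5237, -0.1298, 0.3418]
eef_rot: [-0.173, 0.687, 0.683, 0.176]
contact_force: [-0.6, -0.5, 0.2]
width: 0.007
grasp_force: 0.0
```

View pics/c6.png

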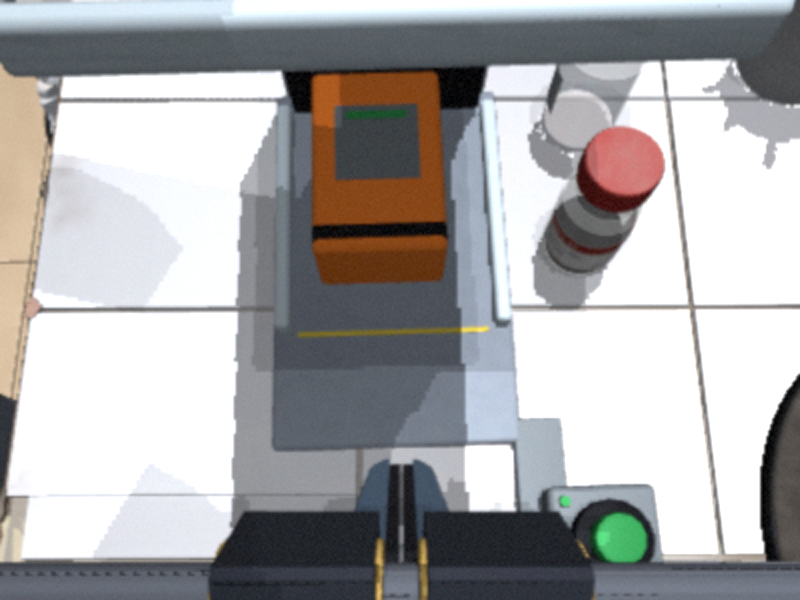

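The wrist view shows the foot edge (322,283)-(445,278) parallel to the yellow line (298,334)-(488,328) within half a degree. I'll verify the distance and compute the button press.

```bash
python3 - <<'E'
from h import *
import pickle
from g import ch,C
d=pickle.load(open('D4.pkl','rb'))
for a,b in [(322,283),(445,279),(298,334),(488,328),(275,449),(517,441)]: print((C.T@(atz(d,(80+a/2,b/2),.008)-np.r_[ch[:2],0])).round(4))
print('button',atz(d,(80+620/2,538/2),.045), atz(pickle.load(open('D3.pkl','rb'))['wrist'],(282,215),.045))
s=bot.read_state();Rt=R(s['eef_rot']);p=np.array(s['ee_pos']);G=np.c_[[0,1,0],[1,0,0],[0,0,-1]]
print(Ro.from_matrix(Rt.T@G).as_rotvec(),Rt.T@(np.array([.638,-.048,.191+.075])-p)*100)
E
```

```text
[0.036  0.0445 0.008 ]
[ 0.0365 -0.0348  0.008 ]
[0.0017 0.0597 0.008 ]
[ 0.0022 -0.0604  0.008 ]
[-0.0716  0.0731  0.008 ]
[-0.071  -0.0734  0.008 ]
button [ 0.6405183  -0.04421846  0.045     ] [ 0.64066563 -0.04401391  0.045     ]
[ 0.00442343 -0.49763841 -0.00410628] [ 3.55339082 11.33669339 10.59756656]
```

Pack home and square: corrected against the deck edge, foot ≈ 0.032 less its edge rounding, with no yaw. Now go to the button at (0.640, -0.045).

```bash
python3 -m jog '[{"hand":1,"x":0.5,"y":2.5,"z":1.5,"rx":0,"ry":-0.1,"rz":0},{"hand":1,"x":1,"y":5,"z":3,"rx":0,"ry":-0.22,"rz":0},{"hand":1,"x":1.8,"y":7.5,"z":5,"rx":0,"ry":-0.34,"rz":0},{"hand":1,"x":2.6,"y":10,"z":7,"rx":0,"ry":-0.46,"rz":0},{"hand":1,"x":3.4,"y":11.5,"z":9,"rx":0,"ry":-0.498,"rz":0},{"hand":1,"x":3.8,"y":11.55,"z":10.7,"rx":0,"ry":-0.498,"rz":0},{"hand":1,"x":3.8,"y":11.55,"z":10.7,"rx":0,"ry":-0.498,"rz":0},{"hand":1,"x":3.8,"y":11.55,"z":10.7,"rx":0,"ry":-0.498,"rz":0}]' 20
python3 -m jog '[{"hand":1,"x":0,"y":0,"z":1,"rx":0,"ry":0,"rz":0},{"hand":1,"x":0,"y":0,"z":1.8,"rx":0,"ry":0,"rz":0},{"hand":1,"x":0,"y":0,"z":2.3,"rx":0,"ry":0,"rz":0},{"hand":1,"x":0,"y":0,"z":2.5,"rx":0,"ry":0,"rz":0},{"hand":1,"x":0,"y":0,"z":2.5,"rx":0,"ry":0,"rz":0}]' 20
```

```text
time_s: 12.35
ee_pos: [0.6392, -0.045, 0.2663]
eef_rot: [0.0, 0.708, 0.706, 0.001]
contact_force: [-0.7, 0.3, 0.3]
width: 0.005
grasp_force: 0.0
time_s: 12.85
ee_pos: [0.6396, -0.0453, 0.241]
eef_rot: [0.0, 0.709, 0.705, 0.001]
contact_force: [0.6, -0.4, -0.7]
width: 0.005
grasp_force: 0.0
```

Tip is at z = 0.050. Going down in small steps, watching for the ~5 N spring and then the hard end.

```bash
python3 -m jog '[{"hand":1,"x":0,"y":0,"z":0.2,"rx":0,"ry":0,"rz":0},{"hand":1,"x":0,"y":0,"z":0.4,"rx":0,"ry":0,"rz":0},{"hand":1,"x":0,"y":0,"z":0.4,"rx":0,"ry":0,"rz":0}]' 20 | grep -E "ee_pos|force"
python3 -m jog '[{"hand":1,"x":0,"y":0,"z":0.15,"rx":0,"ry":0,"rz":0},{"hand":1,"x":0,"y":0,"z":0.3,"rx":0,"ry":0,"rz":0},{"hand":1,"x":0,"y":0,"z":0.3,"rx":0,"ry":0,"rz":0}]' 20 | grep -E "ee_pos|force"
python3 -m jog '[{"hand":1,"x":0,"y":0,"z":0.1,"rx":0,"ry":0,"rz":0},{"hand":1,"x":0,"y":0,"z":0.2,"rx":0,"ry":0,"rz":0},{"hand":1,"x":0,"y":0,"z":0.2,"rx":0,"ry":0,"rz":0}]' 20 | grep -E "ee_pos|force"
```

```text
ee_pos: [0.6399, -0.0451, 0.2374]
contact_force: [-0.0, -0.8, 1.7]
grasp_force: 1.1
ee_pos: [0.6399, -0.0451, 0.2343]
contact_force: [0.0, -1.6, 3.6]
grasp_force: 2.0
ee_pos: [0.6399, -0.0451, 0.233]
contact_force: [-1.1, -0.6, 12.0]
grasp_force: 6.2
```

```bash
python3 -m jog '[{"hand":1,"x":0,"y":0,"z":0.1,"rx":0,"ry":0,"rz":0},{"hand":1,"x":0,"y":0,"z":0.15,"rx":0,"ry":0,"rz":0},{"hand":1,"x":0,"y":0,"z":0.15,"rx":0,"ry":0,"rz":0}]' 20 | grep -E "ee_pos|force"
python3 -m jog '[{"hand":1,"x":0,"y":0,"z":-2,"rx":0,"ry":0,"rz":0},{"hand":1,"x":0,"y":0,"z":-5,"rx":0,"ry":0,"rz":0},{"hand":1,"x":-2,"y":0,"z":-8,"rx":0,"ry":0,"rz":0},{"hand":1,"x":-4,"y":0,"z":-10,"rx":0,"ry":0,"rz":0},{"hand":1,"x":-4,"y":0,"z":-10,"rx":0,"ry":0,"rz":0}]' 20
python3 -c "
from h import *
for n in ('scene','side'):
    optics.get_image(n);print(n,[(l,spotter.spot_in(n,l)[:1]) for l in ('pack','red_cap_bottle','timer','glass_beaker')])"
```

```text
ee_pos: [0.6398, -0.0451, 0.2326]
contact_force: [-6.9, -0.9, 31.4]
grasp_force: 15.8
time_s: 14.55
ee_pos: [0.6398, -0.0871, 0.3334]
eef_rot: [0.003, 0.709, 0.705, 0.002]
contact_force: [0.6, 0.6, -0.5]
width: 0.004
grasp_force: 0.0
scene [('pack', [{'position': [0.5, 0.1562, 0.0535], 'score': 0.78}]), ('red_cap_bottle', [{'position': [0.6333, 0.1356, 0.052], 'score': 0.61}]), ('timer', [{'position': [0.5322, -0.0944, 0.0165], 'score': 0.71}]), ('glass_beaker', [{'position': [0.6392, 0.2256, 0.0482], 'score': 0.64}])]
side [('pack', [{'position': [0.4969, 0.1475, 0.047], 'score': 0.55}]), ('red_cap_bottle', [{'position': [0.6292, 0.1275, 0.0503], 'score': 0.59}]), ('timer', [{'position': [0.53, -0.0949, 0.0124], 'score': 0.91}]), ('glass_beaker', [{'position': [0.6364, 0.2291, 0.0441], 'score': 0.62}])]
```

```bash
python3 -c "
from cell import bot
print(bot.sign_off())"
```

```text
the job is handed in; nothing more can be done
None
```

The job is handed in, at about 15 s on the robot's clock: the pack was tipped flat under the canopy without touching it and slid square against the stop (about 40 N there). The green button was then pressed to its hard end, and the bottle, beaker and timer still stand where they did.

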